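# Load the bottle roller, close its open end and set it to run

## Robot

A 7-joint arm with a two-finger parallel gripper is mounted at the origin on the work surface. World frame = base frame: x ahead of the robot, y to its left, z up, the work surface at z = 0. Lengths are in mm, angles in rad, forces in N, time in s.
With the tool pointing down it reaches from about 425 to 875 mm from the base axis. Payload 8.4 kg.
Tool frame: the origin (TCP) lies at the very end of the fingers, on their centre line; the grasp point (between the pads) lies 19 mm behind it; z points along the fingers, y is the direction in which the jaws open and shut (so a half turn about z gives the same grasp; the last joint's range is limited). The gripper opens to 85 mm and grips with 20 to 120 N. Pads are 22 mm wide; open, the fingers measure 114 mm over their backs; the gripper's body (76 mm by 85 mm) begins 54 mm behind the grasp point. The pads swing forward as they close: fully open they stand 13 mm farther back than shut.
Start: joints at [-1.239, 0.333, 0.04, 1.465, -0.013, 1.343, -0.059], TCP at [271.436, 590.581, 231.308] pointing down, gripper open.
Joint ranges: [-2.58, 2.58], [-0.38, 2.09], [-1.3, 1.39], [0.25, 2.4], [-1.5, 4.64], [0.08, 2.09], [-2.65, 2.65]. Speed limits (rad/s): [2.22, 2.22, 2.79, 2.79, 3.14, 3.14, 3.14].

## Interface

Orientations are given as [roll, pitch, yaw] about the fixed x, y, z axes, in that order (R = Rz(yaw) Ry(pitch) Rx(roll)).
In Python, from rig import read_state, camera, sign_off gives the robot as it stands. The module is installed in compiled form; this text tells all that it offers.
- The arm moves only by the shell command python3 -m creep 'ROWS'. ROWS is JSON, one flat list of numbers, 7 for each row, row after row: the opening, from 0 (shut) to 1 (fully open), then the shift along the world's x, y, z in mm, then the turn, a rotation vector about the world's x, y, z in rad. A call has 1 to 12 rows; each row shifts and turns the commanded pose from where the row before left it; what a row does not reach is not made up. A row lasts 1/12 s, in which the tool goes at most 41.7 mm and 7.16 degrees, less where a joint would pass 70% of its speed; a pose out of reach is approached as far as the arm can. A call is refused whole if a number of a shift passes 41.7 or a number of a turn 0.125, either way. A call with a gripper value outside its range is refused whole. The fingers move at their own pace and stop on an object; the grip force is fixed at half the most. Time passes only in rows, so rows that do not move let the fingers close. It gives the time, the measured TCP pose, the force and the opening at its end, in the units of the state.
- read_state(): the state, without advancing time (a new reading comes with each control period).
- camera(name): name is "side" or "top"; returns a dict with "pixels" (400x640x3 uint8, blue, green, red), "depth" (400x640 float32, mm along the optical axis (not along the pixel's ray), 0 where there is no reading), "intrinsics" (3x3 intrinsics, pixels), "R" (3x3) and "t" (3): a world point X has camera coordinates R X + t. Camera axes: x right, y down, z forward; pixel columns grow to the right and rows downward; lengths in mm; the calibration is good to about 2 mm. A picture is of the moment at which its call begins.
- sign_off(): hands the job in, once; it reports no verdict.
The state is a dict: "clock": time; "joint_pos": joint angles; "qvel": joint speeds; "joint_efforts": joint torques, N m; "position": TCP position; "eef_rot": TCP orientation; "wrist_force": force on the tool from outside, world axes, zero at the start; "moment": the same for the moment, N m; "gripper_width": finger opening in mm.
Only numpy, scipy, OpenCV 4.12 (cv2) and the standard library are available. Lean on these libraries where they do the work, as an engineer would, in place of code of your own. Each camera call takes 0.05 s, during which the arm holds its last target. There are 200 camera calls.

## Task

Put the bottle roller's mode lever fully back to stop, then lay every sample bottle from the ribbed tray onto the bed, lying along a pair of rollers with its whole length on them; set each one down gently, never dropping it, so that nothing is sent rolling. Then push the standing end guard across the bench until it stands centred and squarely flush against the bed's low open end, and last of all throw the lever fully over to run. Leave the jar, beaker and mouse where they are.

Things in the scene. Friction and masses are not known exactly. Their poses are not given: they have to be found in the camera images.
- bed: bottle roller, fixed: white base 170 (x) x 250 (y) x 36 mm, black end plates. Origin at the centre of its underside on the bench, z up. Four free-turning rollers along its y, 20 mm over their rubber rings, 230 mm long, axes 55 mm above the bench at x = -60, -30, +30, +60 mm: two pairs. Between the pairs a cover 30 mm wide reaches 60 mm height. A 30 mm high lever console stands beyond the +y end.
- pair0 (a point): middle of the roller pair at bed x = -45 mm: where the axis of a 40 mm bottle lying in the pair runs, 81 mm above the bench, at the middle of the rollers' length; axes as the bed's. A pair takes two bottles end to end, for example centred at y = -50 and +50 mm.
- pair1 (a point): middle of the roller pair at bed x = 45 mm: where the axis of a 40 mm bottle lying in the pair runs, 81 mm above the bench, at the middle of the rollers' length; axes as the bed's. A pair takes two bottles end to end, for example centred at y = -50 and +50 mm.
- open_end (a point): foot of the bed's low, open -y end, at bench level in the middle of its flat outer face (bed x = 0, y = -125 mm); axes as the bed's. The end plate here is 70 mm high; the opposite +y end plate is 100 mm high.
- tray: grey ribbed tray 190 x 200 mm, fixed, origin at the centre of its underside. Four resting places at x = -45 or +45, y = -48 or +48 mm, each with low ribs (tops 20 mm above the bench, outer faces 21 mm either side of the place's middle line); bottles lie in them along the tray's y axis, their middle 36.7 mm above the bench. Not all places are always filled.
- bottle0: amber sample bottle with flush white cap, a plain cylinder 40 mm in diameter and 80 mm long, 0.1 to 0.25 kg; origin at its middle, y axis along its length towards the cap. May be absent (None).
- bottle1: amber sample bottle with flush white cap, a plain cylinder 40 mm in diameter and 80 mm long, 0.1 to 0.25 kg; origin at its middle, y axis along its length towards the cap. May be absent (None).
- bottle2: amber sample bottle with flush white cap, a plain cylinder 40 mm in diameter and 80 mm long, 0.1 to 0.25 kg; origin at its middle, y axis along its length towards the cap. May be absent (None).
- bottle3: amber sample bottle with flush white cap, a plain cylinder 40 mm in diameter and 80 mm long, 0.1 to 0.25 kg; origin at its middle, y axis along its length towards the cap. May be absent (None).
- guard: loose end guard, about 0.7 kg: steel foot 180 (x) x 70 (y) x 30 mm high with a 6 mm thick, 110 mm wide upright panel midway along its +y edge, 95 mm high in all. Origin at the centre of its underside. Its flat +y (panel) face goes against the bed's open end (guard origin then at bed x = 0, y = -160 mm, same yaw). It slides when pushed low on the foot's -y face (3 to 7 N).
- mode (a joint): mode lever of the bed, rad: at 0 (stop, fully back) it leans 0.5 rad from upright towards the bed's -x, at 1.0 (run, fully over) as far towards +x. Below 0.15 is fully back, above 0.85 fully over. It pivots about an axis parallel to the bed's y, stays where it is left, and is found near run.
- mode_tip (a point): centre of the 26 mm black ball on top of the mode lever's 10 mm stick, 70 mm from its pivot; the pivot is at bed x = 0, y = 165 mm, 52 mm above the bench, over a console and a 70 x 50 mm block reaching 55 mm height. About 1 to 2 N at the ball moves it.
- roller0 (a joint): turning angle (rad) of a roller of the bed; turns freely without limit
- roller1 (a joint): turning angle (rad) of a roller of the bed; turns freely without limit
- roller2 (a joint): turning angle (rad) of a roller of the bed; turns freely without limit
- roller3 (a joint): turning angle (rad) of a roller of the bed; turns freely without limit
- jar: bystander: small glass jar with blue cap, 56 mm wide, 85 mm high, origin at its underside; leave alone
- beaker: bystander: glass beaker, 60 mm wide, 80 mm high, origin at its underside; leave alone
- mouse: bystander: black computer mouse, 100 x 60 x 30 mm, origin at its underside; leave alone
Not all that is in view belongs to the job. Leave any green or red look-alike of the bottle3 alone.

How it is judged:
By the outcome, as a careful person would: the job done as asked, in the order asked, and still so for the second after the job is handed in, with the robot touching nothing.
Of bottle0, bottle1, bottle2, bottle3 only 3 to 4 are there at a start; the rules pass over those that are not, and their reading is None.
At some moment in a run one of guard may be knocked a few centimetres aside while the robot is not near it.
It also fails if it takes over 210 s, if anything falls off the work surface, if the arm or the gripper's body presses on something with over 40 N, if the wrist force passes 120 N, or if a joint passes its speed limit or range.

## Working session

There is one attempt and no reset: what is moved stays moved. The work goes in short steps, Python scripts to look and compute and a shell command to move; the robot and the scene stay as the last step left them, time stands still between calls to the robot, and variables do not carry over. Pictures are saved under pics/ and viewed, about 12 in all and at most 16, crops included, and the job is handed in when it is done.

```bash
mkdir -p pics
cat > h.py <<'E'
import numpy as np,cv2
from rig import read_state,camera
def ray(c,u,v,z):
    K,R,t=np.array(c["intrinsics"]),np.array(c["R"]),np.array(c["t"])
    o=-R.T@t; d=R.T@np.linalg.inv(K)@np.array([u,v,1.])
    return o+d*(z-o[2])/d[2]
def pts(c):
    K,R,t=np.array(c["intrinsics"]),np.array(c["R"]),np.array(c["t"])
    D=c["depth"]; v,u=np.mgrid[:D.shape[0],:D.shape[1]]
    P=np.stack([(u-K[0,2])/K[0,0]*D,(v-K[1,2])/K[1,1]*D,D],-1)
    return (P-t)@R
E
python3 - <<'E'
from h import *
import pickle
for n in("top","side"):
    c=camera(n); cv2.imwrite(f"pics/{n}0.png",c["pixels"]); pickle.dump(c,open(n+".pkl","wb"))
    print(n,np.array(c["intrinsics"]).tolist(),(-np.array(c["R"]).T@c["t"]).round(),np.round(c["R"],2).tolist())
print(read_state())
E
```

```text
top [[474.1338767383046, 0.0, 323.54372771363876], [0.0, 474.1338767383046, 192.58496055210549], [0.0, 0.0, 1.0]] [ 365.   19. 1544.] [[-0.02, -1.0, 0.0], [-0.99, 0.02, -0.17], [0.17, -0.0, -0.99]]
side [[390.992512657027, 0.0, 319.6645521531192], [0.0, 390.992512657027, 200.08124811420285], [0.0, 0.0, 1.0]] [ 232. -655.  781.] [[0.86, -0.52, -0.01], [-0.34, -0.56, -0.76], [0.38, 0.65, -0.65]]
{'clock': 0.1, 'joint_pos': array([-1.23922406,  0.33380499,  0.0398346 ,  1.46617532, -0.01339264,
        1.34328589, -0.05849969]), 'qvel': array([ 1.04823121e-03, -8.79431249e-04,  5.91764702e-04, -2.88573842e-03,
       -8.83291693e-05,  2.51336913e-05, -7.91895702e-04]), 'joint_efforts': array([ 4.32868634e-03, -6.60015965e+01,  1.36993982e+00, -4.06475902e+01,
        1.67883758e-02,  8.98610306e-03, -1.33296280e-05]), 'position': array([271.25629016, 590.2496513 , 230.53613012]), 'eef_rot': array([-3.14018724e+00,  8.74171109e-05,  2.71084351e+00]), 'wrist_force': array([-0.00696632,  0.35761134, -0.2233492 ]), 'moment': array([ 0.05874535,  0.02635597, -0.04748968]), 'gripper_width': 85.0158768294562}
```

```bash
sleep 8; ls pics
```

```text
side0.png
top0.png
```

View pics/top0.png

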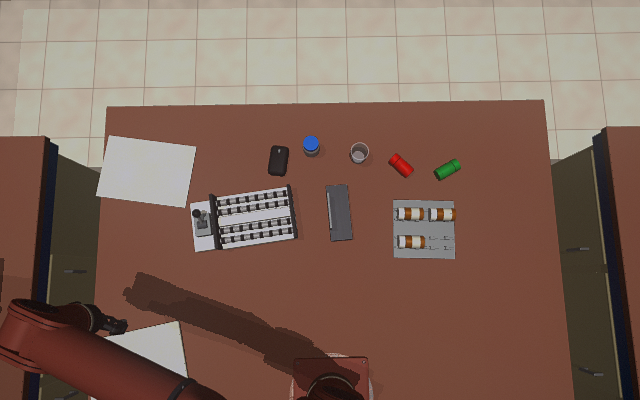

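View pics/side0.png

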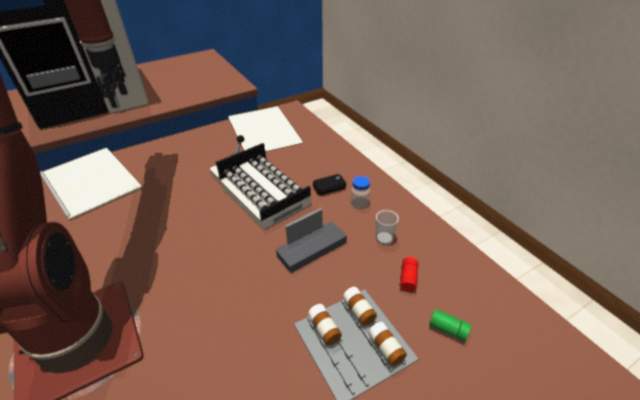

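Top view: bed at (240,218) with its lever end to the left and guard at (340,213). The tray at (425,230) holds three bottles, at (410,214), (441,214) and (411,242). The red and green look-alikes lie at (401,165) and (447,170). The side view agrees, and the fourth tray place is empty.

```bash
cat > m.py <<'E'
from h import *
def rect(P,name):
    (c,s,a)=cv2.minAreaRect(P[:,:2].astype(np.float32)); print(name,len(P),np.round(c,1),np.round(s,1),"ang",round(a,2),"z",P[:,2].min().round(),P[:,2].max().round())
def box(W,u0,u1,v0,v1,z0,z1):
    Q=W[v0:v1,u0:u1].reshape(-1,3); return Q[(Q[:,2]>z0)&(Q[:,2]<z1)]
if __name__=="__main__":
    import pickle
    c=pickle.load(open("top.pkl","rb")); W=pts(c)
    print("table z",np.median(W[280:300,420:500,2]))
    rect(box(W,180,305,178,258,30,130),"bed");rect(box(W,180,305,178,258,80,104),"hi plate+")
    rect(box(W,280,305,178,258,62,80),"low plate")
    rect(box(W,205,225,178,258,90,104),"hi plate")
    q=box(W,185,212,200,225,90,150); print("ball",len(q),q.max(0) if len(q) else 0, q.mean(0) if len(q) else 0)
    rect(box(W,320,360,178,246,20,110),"guard");rect(box(W,320,360,178,246,80,110),"panel")
    for n,b in dict(b0=(394,426,203,224),b1=(427,458,203,224),b2=(394,427,232,252)).items():
        rect(box(W,*b,28,70),n)
    hsv=cv2.cvtColor(c["pixels"],cv2.COLOR_BGR2HSV)
    sub=np.zeros(hsv.shape[:2],np.uint8); m=(hsv[...,1]<60); sub[195:263,388:460]=m[195:263,388:460]
    sub=cv2.morphologyEx(sub,cv2.MORPH_CLOSE,np.ones((9,9)))
    cs,_=cv2.findContours(sub,0,2); k=max(cs,key=cv2.contourArea)
    r=cv2.minAreaRect(k);print("tray px",r)
    Q=np.array([ray(c,u,v,8) for u,v in cv2.boxPoints(r)]);rect(Q,"tray")
    for n,b in dict(b0=(394,426,203,224),b1=(427,458,203,224),b2=(394,427,232,252)).items():
        s=np.zeros(sub.shape,np.uint8); h=hsv; am=((h[...,1]>140)&(h[...,0]>10)&(h[...,2]>70))|((h[...,1]<70)&(h[...,2]>170))
        s[b[2]:b[3],b[0]:b[1]]=am[b[2]:b[3],b[0]:b[1]]
        cs,_=cv2.findContours(s,0,2);k=np.vstack([x for x in cs if cv2.contourArea(x)>8]);Q=np.array([ray(c,u,v,45) for u,v in k[:,0]]);rect(Q,n+" col")
E
python3 m.py
python3 - <<'E'
import cv2
a=cv2.imread('pics/top0.png');
cv2.imwrite('pics/crop0.png',cv2.resize(a[125:265,185:465],(784,392),interpolation=cv2.INTER_CUBIC))
E
```

```text
table z -0.47833646903951055
bed 4940 [546.8 272.5] [170.6 328.6] ang 7.87 z 30.0 130.0
hi plate+ 254 [531.9 373.1] [167.8  54.7] ang 8.17 z 80.0 104.0
low plate 295 [566.1 134.3] [170.2  49.3] ang 7.61 z 62.0 75.0
hi plate 194 [535.1 352.8] [167.3  12.2] ang 7.66 z 91.0 104.0
ball 98 [599.42661652 411.07657821 135.32458132] [562.90726377 387.07927796 114.12410935]
guard 1201 [565.2 -35. ] [180.   70.2] ang 4.21 z 20.0 100.0
panel 72 [562.   -3.1] [108.2   6. ] ang 4.2 z 83.0 100.0
b0 329 [ 555.9 -262.3] [80.4 41.4] ang 86.65 z 29.0 63.0
b1 331 [ 551.  -363.7] [80.4 39.1] ang 88.72 z 30.0 64.0
b2 332 [ 466.7 -260.4] [80.1 38.9] ang 88.71 z 31.0 65.0
tray px ((423.5, 229.0), (58.0, 61.0), 90.0)
tray 4 [ 508.  -310.9] [204.8 188.6] ang 89.0 z 8.0 8.0
b0 col 33 [ 554.5 -264.8] [76.5 35.6] ang 87.44 z 45.0 45.0
b1 col 32 [ 551.4 -366.7] [76.5 35.7] ang 86.77 z 45.0 45.0
b2 col 33 [ 464.8 -263.5] [76.3 34.6] ang 89.0 z 45.0 45.0
```

```bash
sleep 10
```

```text
(no output)
```

View pics/crop0.png

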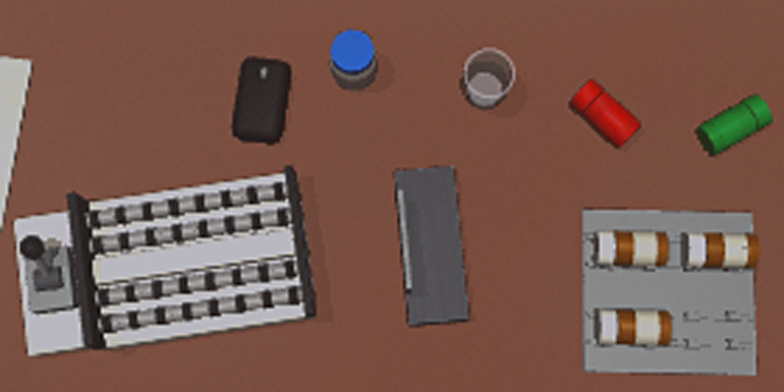

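Estimates in mm:

| Item | Position | Yaw |
|---|---|---|
| Bed | (552, 234) | 0.136 |
| Guard | (565, -35) | 0.073 |
| b0 | (555.5, -263) | tray about -0.03 |
| b1 | (551, -365) | tray about -0.03 |
| b2 | (466, -262) | tray about -0.03 |

The lever ball is near (556, 404). Lever first.

```bash
python3 -m creep '[1,28.5,-18.6,0,0,0,-0.1004,1,28.5,-18.6,0,0,0,-0.1004,1,28.5,-18.6,0,0,0,-0.1004,1,28.5,-18.6,0,0,0,-0.1004,1,28.5,-18.6,0,0,0,-0.1004,1,28.5,-18.6,0,0,0,-0.1004,1,28.5,-18.6,0,0,0,-0.1004,1,28.5,-18.6,0,0,0,-0.1004,1,28.5,-18.6,0,0,0,-0.1004,1,28.5,-18.6,0,0,0,-0.1004,1,0,0,0,0,0,0]'
```

```text
clock: 1.02
position: [562.6, 397.3, 230.7]
eef_rot: [3.139, 0.005, 1.691]
wrist_force: [0.9, -1.4, -0.7]
gripper_width: 85.3
```

```bash
python3 -m creep '[1,0,0,0,0,0,0,1,0,0,-29,0,0,0,1,0,0,-29,0,0,0,1,0,0,-29,0,0,0,1,0,0,-29,0,0,0,1,0,0,-29,0,0,0,1,0,0,0,0,0,0,0.6,0,0,0,0,0,0,0.6,0,0,0,0,0,0,0.6,0,0,0,0,0,0,0.6,0,0,0,0,0,0]'
python3 - <<'E'
from h import *
c=camera("side"); cv2.imwrite("pics/s1.png",cv2.resize(c["pixels"][60:260,140:400],(780,600),interpolation=cv2.INTER_CUBIC))
E
```

```text
clock: 1.93
position: [557.3, 405.5, 88.7]
eef_rot: [3.139, -0.002, 1.707]
wrist_force: [-0.2, -0.8, 0.8]
gripper_width: 51.3
```

View pics/s1.png

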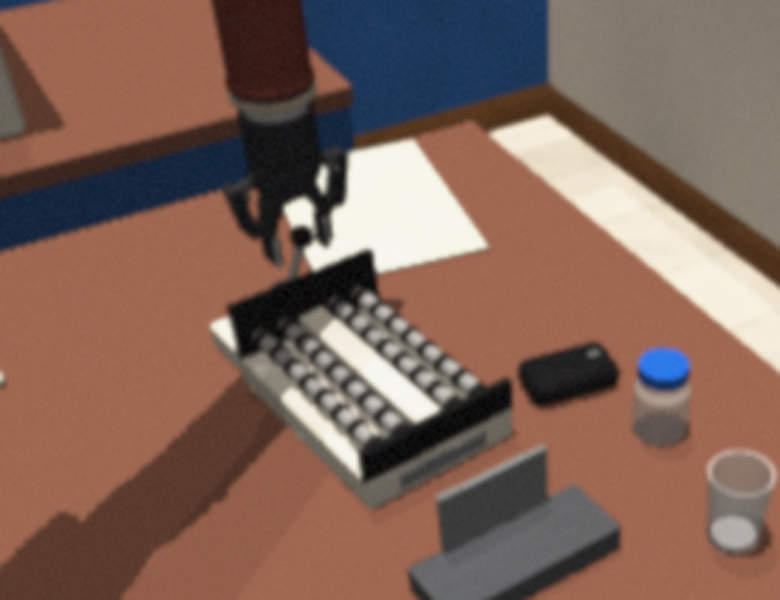

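The ball at crop pixel (300,235) sits between the fingers. Dragging it toward the bed's -x.

```bash
python3 -m creep '[0.6,-9.9,-1.36,0,0,0,0,0.6,-9.9,-1.36,0,0,0,0,0.6,-9.9,-1.36,0,0,0,0,0.6,-9.9,-1.36,0,0,0,0,0.6,-9.9,-1.36,0,0,0,0,0.6,-9.9,-1.36,0,0,0,0,0.6,-7,-1,0,0,0,0,0.6,0,0,0,0,0,0]'; python3 -m creep '[0.6,-4,-0.5,0,0,0,0,0.6,0,0,0,0,0,0,0.6,0,0,0,0,0,0]';  python3 -m creep '[0.6,-4,-0.5,0,0,0,0,0.6,0,0,0,0,0,0,0.6,0,0,0,0,0,0]'
```

```text
clock: 2.65
position: [490.0, 395.5, 87.1]
eef_rot: [3.139, -0.001, 1.707]
wrist_force: [3.9, 0.2, 2.4]
gripper_width: 51.2
clock: 2.9
position: [488.8, 395.1, 87.9]
eef_rot: [3.136, -0.002, 1.706]
wrist_force: [9.6, 1.6, 3.3]
gripper_width: 51.3
clock: 3.15
position: [487.5, 394.7, 89.3]
eef_rot: [3.131, -0.003, 1.704]
wrist_force: [15.9, -0.1, 6.5]
gripper_width: 51.3
```

Force rises against the stop, so the lever is fully back. Going to bottle 0.

```bash
python3 -m creep '[0.6,8,1,0,0,0,0,0.6,0,0,0,0,0,0,0.8,0,0,30,0,0,0,1,0,0,30,0,0,0,1,0,0,30,0,0,0,1,0,0,30,0,0,0,1,3.2,-33,0,0,0,-0.0081,1,3.2,-33,0,0,0,-0.0081,1,3.2,-33,0,0,0,-0.0081,1,3.2,-33,0,0,0,-0.0081,1,3.2,-33,0,0,0,-0.0081,1,3.2,-33,0,0,0,-0.0081]'; python3 -m creep '[1,3.2,-33,0,0,0,-0.0081,1,3.2,-33,0,0,0,-0.0081,1,3.2,-33,0,0,0,-0.0081,1,3.2,-33,0,0,0,-0.0081,1,3.2,-33,0,0,0,-0.0081,1,3.2,-33,0,0,0,-0.0081,1,3.2,-33,0,0,0,-0.0081,1,3.2,-33,0,0,0,-0.0081,1,3.2,-33,0,0,0,-0.0081,1,3.2,-33,0,0,0,-0.0081,1,3.2,-33,0,0,0,-0.0081,1,3.2,-33,0,0,0,-0.0081]'; python3 -m creep '[1,3.2,-33,0,0,0,-0.0081,1,3.2,-33,0,0,0,-0.0081,1,0,0,0,0,0,0,1,0,0,0,0,0,0,1,0,0,0,0,0,0,1,0,0,0,0,0,0]'
```

```text
clock: 4.15
position: [507.7, 196.1, 205.6]
eef_rot: [-3.139, 0.0, 1.659]
wrist_force: [1.2, 0.7, 0.9]
gripper_width: 85.3
clock: 5.15
position: [546.8, -198.9, 205.6]
eef_rot: [-3.14, -0.002, 1.562]
wrist_force: [0.3, -0.3, 0.1]
gripper_width: 85.7
clock: 5.65
position: [554.1, -262.5, 205.8]
eef_rot: [-3.141, -0.002, 1.547]
wrist_force: [-0.0, -0.7, 0.1]
gripper_width: 85.4
```

Run:
```python
from h import *; from m import *
s=read_state(); print(s["position"],s["eef_rot"])
c=camera("top"); W=pts(c); cv2.imwrite("pics/t1.png",cv2.resize(c["pixels"][120:270,180:480],(800,400),interpolation=cv2.INTER_CUBIC))
q=box(W,180,215,190,235,105,150);print(q.mean(0),len(q))
rect(box(W,320,360,178,246,20,110),"guard")
```

```text
[ 554.12339657 -262.51984381  205.75016526] [-3.14062321e+00 -1.53729868e-03  1.54696202e+00]
[503.04230652 387.83321144 120.6250519 ] 48
guard 1205 [565.4 -35. ] [180.1  70.2] ang 4.25 z 20.0 101.0
```

View pics/t1.png

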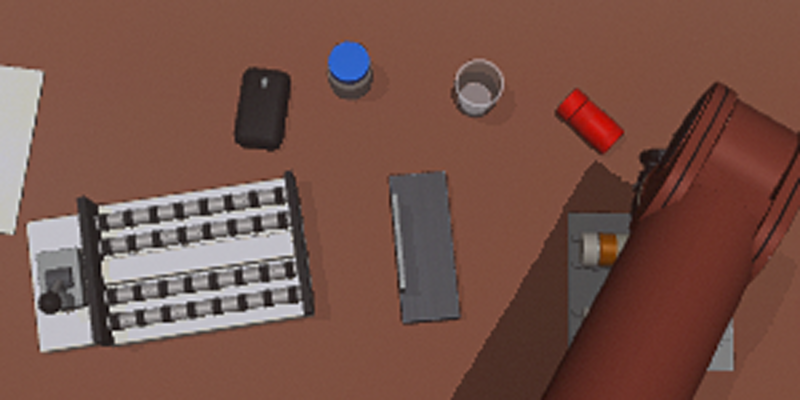

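Lever ball now sits at (50,300) in the crop, leaning back: stop. Descending on bottle 0.

```bash
python3 -m creep '[1,1,-1,-28,0,0,0,1,0,0,-28,0,0,0,1,0,0,-28,0,0,0,1,0,0,-28,0,0,0,1,0,0,-28,0,0,0,1,0,0,-28,0,0,0,1,0,0,-8,0,0,0,1,0,0,-7,0,0,0,1,0,0,0,0,0,0,1,0,0,0,0,0,0]'; python3 -m creep '[0,0,0,0,0,0,0,0,0,0,0,0,0,0,0,0,0,0,0,0,0,0,0,0,0,0,0,0,0,0,0,0,0,0,0,0,0,0,0,0,0,0,0,0,0,0,0,0,0]'
```

```text
clock: 6.53
position: [555.9, -265.6, 24.6]
eef_rot: [3.14, 0.0, 1.545]
wrist_force: [0.3, -0.2, 0.5]
gripper_width: 85.4
clock: 7.12
position: [558.0, -265.8, 25.1]
eef_rot: [3.136, 0.001, 1.546]
wrist_force: [6.7, -0.6, 4.0]
gripper_width: 37.9
```

```bash
python3 -m creep '[0,0,0,5,0,0,0,0,0,0,5,0,0,0,0,0,0,10,0,0,0,0,0,0,10,0,0,0,0,0,0,0,0,0,0,0,0,0,0,0,0,0]'
python3 - <<'E'
from h import *
c=camera("side"); cv2.imwrite("pics/s2.png",cv2.resize(c["pixels"][230:400,260:480],(776,600),interpolation=cv2.INTER_CUBIC))
E
```

```text
clock: 7.62
position: [555.5, -265.8, 54.3]
eef_rot: [3.14, 0.0, 1.545]
wrist_force: [0.2, 0.7, -3.6]
gripper_width: 38.0
```

View pics/s2.png

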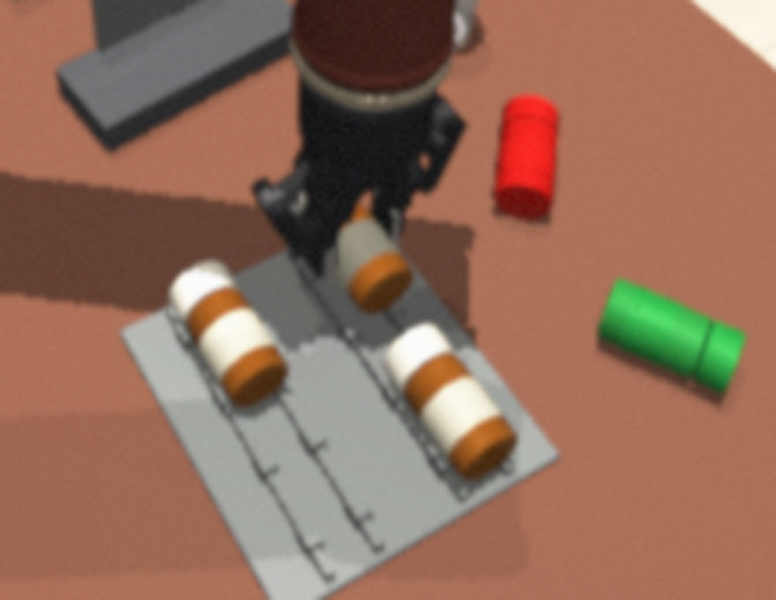

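Bottle 0 is held level, about 12 mm above TCP. Carrying it to pair1, middle.

```bash
python3 -m creep '[0,0,0,30,0,0,0,0,0,0,30,0,0,0,0,0,0,30,0,0,0,0,0,0,30,0,0,0,0,0,0,30,0,0,0,0,2.7,33.7,0,0,0,0.0108,0,2.7,33.7,0,0,0,0.0108,0,2.7,33.7,0,0,0,0.0108,0,2.7,33.7,0,0,0,0.0108,0,2.7,33.7,0,0,0,0.0108,0,2.7,33.7,0,0,0,0.0108,0,2.7,33.7,0,0,0,0.0108]'; python3 -m creep '[0,2.7,33.7,0,0,0,0.0108,0,2.7,33.7,0,0,0,0.0108,0,2.7,33.7,0,0,0,0.0108,0,2.7,33.7,0,0,0,0.0108,0,2.7,33.7,0,0,0,0.0108,0,2.7,33.7,0,0,0,0.0108,0,2.7,33.7,0,0,0,0.0108,0,2.7,33.7,0,0,0,0.0108,0,0,0,0,0,0,0,0,0,0,0,0,0,0,0,0,0,0,0,0,0]'
python3 -m creep '[0,0,0,-25,0,0,0,0,0,0,-25,0,0,0,0,0,0,-25,0,0,0,0,0,0,-25,0,0,0,0,0,0,-10,0,0,0,0,0,0,0,0,0,0,0,0,0,0,0,0,0,0,0,0,0,0,0,0]'
```

```text
clock: 8.67
position: [573.4, -28.0, 202.9]
eef_rot: [-3.141, -0.0, 1.621]
wrist_force: [0.8, -0.2, -2.5]
gripper_width: 38.2
clock: 9.58
position: [595.3, 239.2, 202.6]
eef_rot: [-3.14, 0.001, 1.707]
wrist_force: [0.1, 0.1, -2.0]
gripper_width: 38.0
clock: 10.25
position: [596.7, 239.6, 95.2]
eef_rot: [3.139, -0.001, 1.706]
wrist_force: [0.1, -0.4, -1.1]
gripper_width: 37.9
```

```bash
python3 -m creep '[0,0,0,-6,0,0,0,0,0,0,-6,0,0,0,0,0,0,-6,0,0,0,0,0,0,0,0,0,0,0,0,0,0,0,0,0]';python3 -m creep '[0,0,0,-2,0,0,0,0,0,0,-1,0,0,0,0,0,0,0,0,0,0]'; python3 -m creep '[0,0,0,-2,0,0,0,0,0,0,0,0,0,0,0,0,0,0,0,0,0]'
python3 - <<'E'
from h import *
c=camera("side"); cv2.imwrite("pics/s3.png",cv2.resize(c["pixels"][120:240,190:350],(800,600),interpolation=cv2.INTER_CUBIC))
E
```

```text
clock: 10.67
position: [595.1, 239.8, 74.8]
eef_rot: [-3.141, 0.0, 1.707]
wrist_force: [-0.3, 0.4, -0.8]
gripper_width: 38.0
clock: 10.92
position: [595.5, 239.9, 72.2]
eef_rot: [-3.141, 0.0, 1.707]
wrist_force: [0.6, 1.2, -1.8]
gripper_width: 38.1
clock: 11.17
position: [596.4, 240.1, 71.0]
eef_rot: [3.14, -0.0, 1.707]
wrist_force: [2.2, 0.2, 3.3]
gripper_width: 38.1
```

View pics/s3.png

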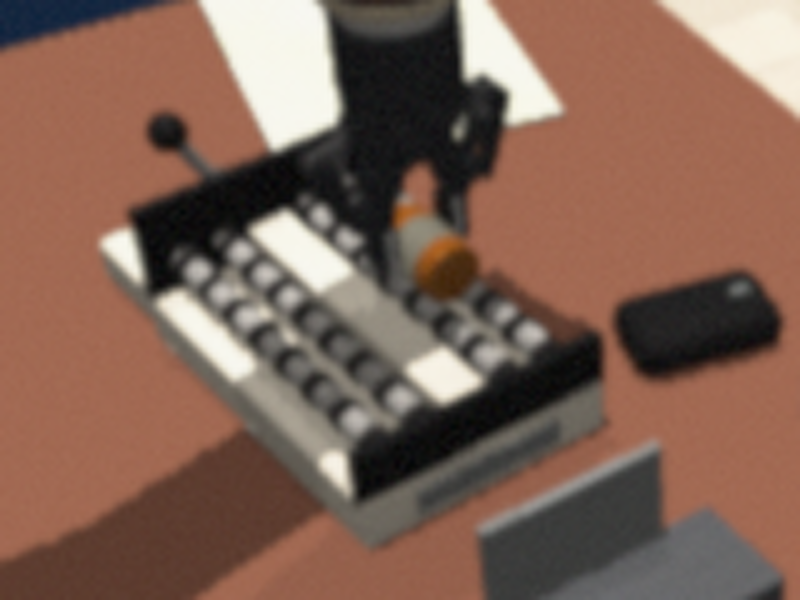

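```bash
python3 -m creep '[0,1,0.1,-1,0,0,0,0,0,0,0,0,0,0,0,0,0,0,0,0,0]';python3 -m creep '[0,0.5,0,-1,0,0,0,0,0,0,0,0,0,0,0,0,0,0,0,0,0]'
```

```text
clock: 11.47
position: [597.8, 240.3, 70.2]
eef_rot: [3.139, -0.001, 1.707]
wrist_force: [5.0, 1.2, 5.5]
gripper_width: 37.9
clock: 11.72
position: [598.7, 240.4, 69.7]
eef_rot: [3.138, -0.001, 1.707]
wrist_force: [3.8, -0.4, 8.9]
gripper_width: 37.8
```

```bash
python3 -m creep '[0,1,0.2,-0.5,0,0,0,0,0,0,0,0,0,0,0,0,0,0,0,0,0]'; python3 -m creep '[0.5,0,0,0,0,0,0,0.55,0,0,0,0,0,0,0.6,0,0,0,0,0,0,0.6,0,0,0,0,0,0]';python3 -m creep '[0.8,0,0,0,0,0,0,1,0,0,0,0,0,0,1,0,0,0,0,0,0,1,0,0,0,0,0,0,1,0,0,15,0,0,0,1,0,0,30,0,0,0,1,0,0,30,0,0,0,1,0,0,30,0,0,0,1,0,0,30,0,0,0,1,0,0,0,0,0,0,1,0,0,0,0,0,0]'
```

```text
clock: 11.97
position: [599.0, 240.4, 69.6]
eef_rot: [3.14, -0.001, 1.707]
wrist_force: [-0.1, -0.2, 13.5]
gripper_width: 38.2
clock: 12.3
position: [597.4, 240.1, 67.1]
eef_rot: [-3.14, 0.0, 1.707]
wrist_force: [-0.1, -0.2, -0.4]
gripper_width: 51.4
clock: 13.22
position: [599.1, 240.5, 204.9]
eef_rot: [3.138, -0.002, 1.707]
wrist_force: [0.0, 0.2, -0.8]
gripper_width: 85.3
```

```bash
python3 -m creep '[1,-2.5,-33.7,0,0,0,-0.009,1,-2.5,-33.7,0,0,0,-0.009,1,-2.5,-33.7,0,0,0,-0.009,1,-2.5,-33.7,0,0,0,-0.009,1,-2.5,-33.7,0,0,0,-0.009,1,-2.5,-33.7,0,0,0,-0.009,1,-2.5,-33.7,0,0,0,-0.009,1,-2.5,-33.7,0,0,0,-0.009,1,-2.5,-33.7,0,0,0,-0.009,1,-2.5,-33.7,0,0,0,-0.009,1,-2.5,-33.7,0,0,0,-0.009,1,-2.5,-33.7,0,0,0,-0.009]'; python3 -m creep '[1,-2.5,-33.7,0,0,0,-0.009,1,-2.5,-33.7,0,0,0,-0.009,1,-2.5,-33.7,0,0,0,-0.009,1,-2.5,-33.7,0,0,0,-0.009,1,-2.5,-33.7,0,0,0,-0.009,1,-2.5,-33.7,0,0,0,-0.009,1,0,0,0,0,0,0,1,0,0,0,0,0,0,1,0,0,0,0,0,0,1,0,0,0,0,0,0]'
python3 - <<'E'
from h import *; from m import *
c=camera("top"); W=pts(c); cv2.imwrite("pics/t2.png",cv2.resize(c["pixels"][120:270,180:480],(800,400),interpolation=cv2.INTER_CUBIC))
rect(box(W,225,285,180,222,82,125),"bottle on bed"); rect(box(W,320,360,178,246,20,110),"guard")
s=read_state(); print(s["position"],s["eef_rot"])
E
```

```text
clock: 14.22
position: [567.0, -165.5, 201.5]
eef_rot: [-3.14, -0.0, 1.599]
wrist_force: [0.6, -0.7, 0.0]
gripper_width: 85.5
clock: 15.05
position: [553.4, -364.8, 201.9]
eef_rot: [-3.141, -0.001, 1.547]
wrist_force: [0.5, -0.3, 0.5]
gripper_width: 85.2
bottle on bed 326 [595.6 242.8] [39.9 80.1] ang 6.91 z 82.0 109.0
guard 1198 [565.3 -35. ] [180.   70.3] ang 4.14 z 20.0 101.0
[ 553.6147694  -364.67104781  202.18274638] [-3.14104046e+00 -1.09532260e-03  1.54697217e+00]
```

View pics/t2.png

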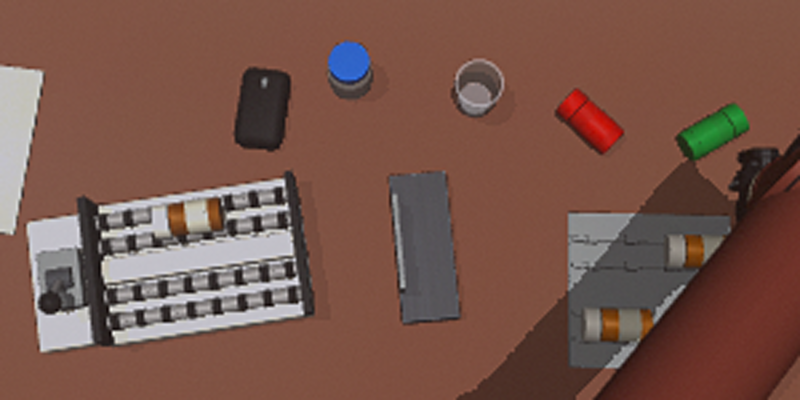

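Bottle 0 lies straight in pair1 at crop (195,215), and the lever is still back. Picking bottle 1.

```bash
python3 -m creep '[1,0.5,-0.5,-28,0,0,0,1,0,0,-28,0,0,0,1,0,0,-28,0,0,0,1,0,0,-28,0,0,0,1,0,0,-28,0,0,0,1,0,0,-23,0,0,0,1,0,0,-8,0,0,0,1,0,0,-7,0,0,0,1,0,0,0,0,0,0,1,0,0,0,0,0,0]'; python3 -m creep '[0,0,0,0,0,0,0,0,0,0,0,0,0,0,0,0,0,0,0,0,0,0,0,0,0,0,0,0,0,0,0,0,0,0,0,0,0,0,0,0,0,0,0,0,0,0,0,0,0]'
```

```text
clock: 15.93
position: [554.3, -367.0, 26.0]
eef_rot: [3.14, 0.001, 1.545]
wrist_force: [-0.1, 0.3, 0.9]
gripper_width: 85.5
clock: 16.52
position: [554.2, -367.2, 25.7]
eef_rot: [3.14, 0.0, 1.545]
wrist_force: [0.3, 0.6, 6.3]
gripper_width: 38.0
```

```bash
python3 -m creep '[0,0,0,5,0,0,0,0,0,0,20,0,0,0,0,0,0,30,0,0,0,0,0,0,30,0,0,0,0,0,0,30,0,0,0,0,0,0,30,0,0,0,0,0,0,30,0,0,0,0,-2.55,32.2,0,0,0,0.0081,0,-2.55,32.2,0,0,0,0.0081,0,-2.55,32.2,0,0,0,0.0081,0,-2.55,32.2,0,0,0,0.0081,0,-2.55,32.2,0,0,0,0.0081]'; python3 -m creep '[0,-2.55,32.2,0,0,0,0.0081,0,-2.55,32.2,0,0,0,0.0081,0,-2.55,32.2,0,0,0,0.0081,0,-2.55,32.2,0,0,0,0.0081,0,-2.55,32.2,0,0,0,0.0081,0,-2.55,32.2,0,0,0,0.0081,0,-2.55,32.2,0,0,0,0.0081,0,-2.55,32.2,0,0,0,0.0081,0,-2.55,32.2,0,0,0,0.0081,0,-2.55,32.2,0,0,0,0.0081,0,-2.55,32.2,0,0,0,0.0081,0,-2.55,32.2,0,0,0,0.0081]'; python3 -m creep '[0,-2.55,32.2,0,0,0,0.0081,0,-2.55,32.2,0,0,0,0.0081,0,-2.55,32.2,0,0,0,0.0081,0,0,0,0,0,0,0,0,0,0,0,0,0,0,0,0,0,0,0,0,0,0,0,0,-25,0,0,0,0,0,0,-25,0,0,0,0,0,0,-25,0,0,0,0,0,0,-20,0,0,0,0,0,0,0,0,0,0,0,0,0,0,0,0,0]'
```

```text
clock: 17.52
position: [539.9, -204.4, 199.5]
eef_rot: [-3.141, -0.0, 1.585]
wrist_force: [0.0, 0.0, -2.0]
gripper_width: 38.3
clock: 18.52
position: [509.4, 181.6, 199.7]
eef_rot: [-3.141, 0.0, 1.682]
wrist_force: [0.7, -0.6, -1.9]
gripper_width: 37.7
clock: 19.52
position: [502.4, 275.4, 104.5]
eef_rot: [-3.14, 0.001, 1.705]
wrist_force: [0.4, 0.4, -1.6]
gripper_width: 38.3
```

```bash
python3 -m creep '[0,0.5,0.5,-10,0,0,0,0,0,0,-10,0,0,0,0,0,0,-8,0,0,0,0,0,0,-3,0,0,0,0,0,0,0,0,0,0,0,0,0,0,0,0,0]'; python3 -m creep '[0,0,0,-1.5,0,0,0,0,0,0,0,0,0,0,0,0,0,0,0,0,0]'; python3 -m creep '[0,0,0,-1.5,0,0,0,0,0,0,0,0,0,0,0,0,0,0,0,0,0]'
```

```text
clock: 20.02
position: [503.1, 277.6, 73.8]
eef_rot: [-3.141, 0.0, 1.707]
wrist_force: [0.3, -0.6, -2.2]
gripper_width: 38.4
clock: 20.27
position: [503.2, 277.7, 72.5]
eef_rot: [3.141, -0.0, 1.707]
wrist_force: [-0.2, 0.3, -1.5]
gripper_width: 38.0
clock: 20.52
position: [503.0, 277.6, 70.8]
eef_rot: [-3.141, 0.0, 1.707]
wrist_force: [0.7, 0.2, -1.7]
gripper_width: 38.3
```

```bash
python3 -m creep '[0,0,0,-1,0,0,0,0,0,0,0,0,0,0,0,0,0,0,0,0,0]'; python3 -m creep '[0,0,0,-1,0,0,0,0,0,0,0,0,0,0,0,0,0,0,0,0,0]'
```

```text
clock: 20.77
position: [503.3, 277.7, 70.4]
eef_rot: [3.141, -0.0, 1.707]
wrist_force: [-1.6, -2.0, 4.9]
gripper_width: 38.1
clock: 21.02
position: [503.3, 277.8, 70.2]
eef_rot: [3.141, -0.001, 1.707]
wrist_force: [-5.5, -3.6, 14.8]
gripper_width: 38.1
```

```bash
python3 -m creep '[0,-0.6,0,0.3,0,0,0,0,0,0,0,0,0,0,0.5,0,0,0,0,0,0,0.55,0,0,0,0,0,0,0.6,0,0,0,0,0,0,0.6,0,0,0,0,0,0]';python3 -m creep '[0.8,0,0,0,0,0,0,1,0,0,0,0,0,0,1,0,0,0,0,0,0,1,0,0,0,0,0,0,1,0,0,15,0,0,0,1,0,0,30,0,0,0,1,0,0,30,0,0,0,1,0,0,30,0,0,0,1,0,0,30,0,0,0,1,0,0,0,0,0,0,1,0,0,0,0,0,0]'
python3 -m creep '[1,-2,-31.9,0,0,0,-0.0095,1,-2,-31.9,0,0,0,-0.0095,1,-2,-31.9,0,0,0,-0.0095,1,-2,-31.9,0,0,0,-0.0095,1,-2,-31.9,0,0,0,-0.0095,1,-2,-31.9,0,0,0,-0.0095,1,-2,-31.9,0,0,0,-0.0095,1,-2,-31.9,0,0,0,-0.0095,1,-2,-31.9,0,0,0,-0.0095,1,-2,-31.9,0,0,0,-0.0095,1,-2,-31.9,0,0,0,-0.0095,1,-2,-31.9,0,0,0,-0.0095]';python3 -m creep '[1,-2,-31.9,0,0,0,-0.0095,1,-2,-31.9,0,0,0,-0.0095,1,-2,-31.9,0,0,0,-0.0095,1,-2,-31.9,0,0,0,-0.0095,1,-2,-31.9,0,0,0,-0.0095,1,0,0,0,0,0,0,1,0,0,0,0,0,0,1,0,0,0,0,0,0,1,0,0,0,0,0,0]'
python3 - <<'E'
from h import *; from m import *
c=camera("top"); W=pts(c); cv2.imwrite("pics/t3.png",cv2.resize(c["pixels"][120:270,180:480],(800,400),interpolation=cv2.INTER_CUBIC))
rect(box(W,225,285,180,222,82,125),"bottle on bed");rect(box(W,218,285,222,250,82,125),"bottle on pair0"); rect(box(W,320,360,178,246,20,110),"guard")
s=read_state(); print(s["position"],s["eef_rot"])
E
```

```text
clock: 21.52
position: [502.4, 277.6, 69.0]
eef_rot: [-3.141, 0.0, 1.707]
wrist_force: [-0.9, -0.9, 0.5]
gripper_width: 50.8
clock: 22.43
position: [503.4, 278.2, 206.0]
eef_rot: [3.139, -0.002, 1.707]
wrist_force: [-0.2, -0.1, 0.3]
gripper_width: 85.2
clock: 23.43
position: [477.4, -106.6, 203.0]
eef_rot: [-3.14, -0.0, 1.592]
wrist_force: [1.2, 0.8, 0.8]
gripper_width: 85.5
clock: 24.18
position: [468.5, -263.3, 203.4]
eef_rot: [-3.14, -0.001, 1.547]
wrist_force: [0.6, 1.0, -0.5]
gripper_width: 85.4
bottle on bed 322 [595.9 243.4] [39.3 81.4] ang 6.81 z 82.0 107.0
bottle on pair0 349 [495.  293.2] [ 50.2 113.7] ang 19.19 z 82.0 109.0
guard 1193 [565.4 -34.9] [180.4  70.1] ang 4.37 z 20.0 101.0
[ 468.65894067 -263.25210322  203.61416625] [-3.14089802e+00 -6.83637557e-04  1.54735976e+00]
```

```bash
python3 -m creep '[1,0.5,-0.5,-28,0,0,0,1,0,0,-28,0,0,0,1,0,0,-28,0,0,0,1,0,0,-28,0,0,0,1,0,0,-28,0,0,0,1,0,0,-23,0,0,0,1,0,0,-8,0,0,0,1,0,0,-7,0,0,0,1,0,0,0,0,0,0,1,0,0,0,0,0,0]'; python3 -m creep '[0,0,0,0,0,0,0,0,0,0,0,0,0,0,0,0,0,0,0,0,0,0,0,0,0,0,0,0,0,0,0,0,0,0,0,0,0,0,0,0,0,0,0,0,0,0,0,0,0]'
```

```text
clock: 25.07
position: [469.6, -265.2, 27.0]
eef_rot: [3.141, 0.0, 1.546]
wrist_force: [0.2, -0.8, 0.6]
gripper_width: 85.2
clock: 25.65
position: [468.3, -265.3, 26.8]
eef_rot: [-3.141, -0.001, 1.545]
wrist_force: [-5.6, 1.8, 11.3]
gripper_width: 38.1
```

View pics/t3.png

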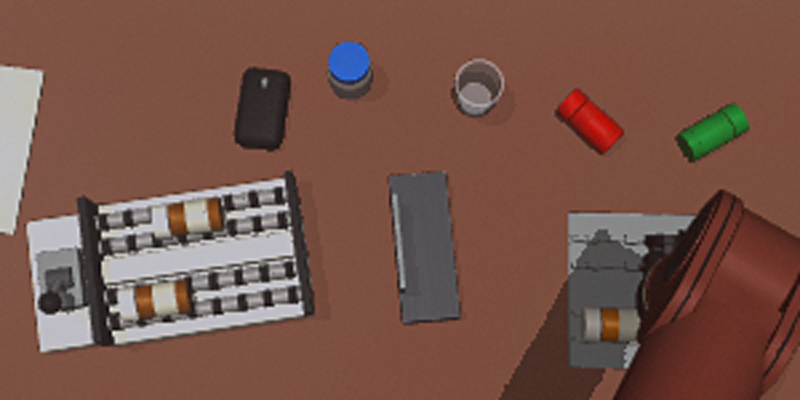

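Bottle 1 lies in pair0's lever half, crop (155,300). Carrying bottle 2 to pair0's open half.

```bash
python3 -m creep '[0,0,0,5,0,0,0,0,0,0,20,0,0,0,0,0,0,30,0,0,0,0,0,0,30,0,0,0,0,0,0,30,0,0,0,0,0,0,30,0,0,0,0,0,0,30,0,0,0,0,3.36,31.7,0,0,0,0.0116,0,3.36,31.7,0,0,0,0.0116,0,3.36,31.7,0,0,0,0.0116,0,3.36,31.7,0,0,0,0.0116,0,3.36,31.7,0,0,0,0.0116]'; python3 -m creep '[0,3.36,31.7,0,0,0,0.0116,0,3.36,31.7,0,0,0,0.0116,0,3.36,31.7,0,0,0,0.0116,0,3.36,31.7,0,0,0,0.0116,0,3.36,31.7,0,0,0,0.0116,0,3.36,31.7,0,0,0,0.0116,0,3.36,31.7,0,0,0,0.0116,0,3.36,31.7,0,0,0,0.0116,0,3.36,31.7,0,0,0,0.0116,0,0,0,0,0,0,0,0,0,0,0,0,0,0,0,0,0,0,0,0,0]'
python3 -m creep '[0,0,0,-25,0,0,0,0,0,0,-25,0,0,0,0,0,0,-25,0,0,0,0,0,0,-20,0,0,0,0,0,0,0,0,0,0,0,0,0,0,0,0,0,0,0,0,0,0,0,0]'
```

```text
clock: 26.65
position: [485.6, -105.3, 201.6]
eef_rot: [3.141, -0.0, 1.603]
wrist_force: [0.1, 0.7, -1.3]
gripper_width: 37.8
clock: 27.65
position: [516.0, 177.9, 201.1]
eef_rot: [-3.141, 0.001, 1.707]
wrist_force: [0.6, -1.1, -1.5]
gripper_width: 37.9
clock: 28.23
position: [516.9, 178.0, 107.6]
eef_rot: [3.14, -0.0, 1.706]
wrist_force: [0.5, -0.6, -0.9]
gripper_width: 37.9
```

```bash
python3 -m creep '[0,0,0,-10,0,0,0,0,0,0,-10,0,0,0,0,0,0,-8,0,0,0,0,0,0,-4,0,0,0,0,0,0,0,0,0,0,0,0,0,0,0,0,0]'; python3 -m creep '[0,0,0,-1,0,0,0,0,0,0,0,0,0,0,0,0,0,0,0,0,0]'; python3 -m creep '[0,0,0,-1,0,0,0,0,0,0,0,0,0,0,0,0,0,0,0,0,0]'
```

```text
clock: 28.73
position: [515.9, 178.5, 73.8]
eef_rot: [-3.141, 0.0, 1.708]
wrist_force: [0.4, -0.4, -0.3]
gripper_width: 38.2
clock: 28.98
position: [516.1, 178.7, 73.3]
eef_rot: [3.141, -0.0, 1.708]
wrist_force: [0.1, -0.1, -1.3]
gripper_width: 38.0
clock: 29.23
position: [516.0, 178.7, 72.2]
eef_rot: [3.141, -0.0, 1.708]
wrist_force: [0.1, -0.5, -0.7]
gripper_width: 38.1
```

```bash
python3 -m creep '[0,0,0,-1,0,0,0,0,0,0,0,0,0,0,0,0,0,0,0,0,0]'; python3 -m creep '[0,0,0,-1,0,0,0,0,0,0,0,0,0,0,0,0,0,0,0,0,0]'
```

```text
clock: 29.48
position: [516.6, 178.7, 71.8]
eef_rot: [3.14, -0.0, 1.708]
wrist_force: [-0.9, -0.8, 4.6]
gripper_width: 38.1
clock: 29.73
position: [516.7, 178.7, 71.6]
eef_rot: [3.14, -0.001, 1.708]
wrist_force: [-3.9, -2.2, 14.7]
gripper_width: 37.9
```

```bash
python3 -m creep '[0,-0.4,0,0.3,0,0,0,0,0,0,0,0,0,0,0.5,0,0,0,0,0,0,0.55,0,0,0,0,0,0,0.6,0,0,0,0,0,0,0.6,0,0,0,0,0,0]';python3 -m creep '[0.8,0,0,0,0,0,0,1,0,0,0,0,0,0,1,0,0,0,0,0,0,1,0,0,0,0,0,0,1,0,0,15,0,0,0,1,0,0,30,0,0,0,1,0,0,30,0,0,0,1,0,0,30,0,0,0,1,0,0,30,0,0,0,1,0,0,0,0,0,0,1,0,0,0,0,0,0]'
python3 -m creep '[1,4.7,-31.6,0,0,0,-0.0052,1,4.7,-31.6,0,0,0,-0.0052,1,4.7,-31.6,0,0,0,-0.0052,1,4.7,-31.6,0,0,0,-0.0052,1,4.7,-31.6,0,0,0,-0.0052,1,4.7,-31.6,0,0,0,-0.0052,1,4.7,-31.6,0,0,0,-0.0052,1,4.7,-31.6,0,0,0,-0.0052,1,4.7,-31.6,0,0,0,-0.0052,1,4.7,-31.6,0,0,0,-0.0052,1,4.7,-31.6,0,0,0,-0.0052,1,4.7,-31.6,0,0,0,-0.0052]';python3 -m creep '[1,0,0,0,0,0,0,1,0,0,0,0,0,0]'
python3 - <<'E'
from h import *; from m import *
c=camera("top"); W=pts(c); cv2.imwrite("pics/t4.png",cv2.resize(c["pixels"][120:270,180:480],(800,400),interpolation=cv2.INTER_CUBIC))
rect(box(W,180,305,178,258,30,130),"bed");rect(box(W,280,305,178,258,62,80),"low plate")
rect(box(W,225,285,180,222,82,125),"pair1");rect(box(W,225,253,222,250,82,90+30),"pair0+");rect(box(W,258,292,218,245,82,125),"pair0-"); rect(box(W,315,370,170,260,20,110),"guard");rect(box(W,315,370,170,260,80,110),"panel")
s=read_state(); print(s["position"],s["eef_rot"])
E
```

```text
clock: 30.23
position: [515.4, 178.6, 70.2]
eef_rot: [-3.141, 0.0, 1.708]
wrist_force: [0.4, 0.3, -0.3]
gripper_width: 51.1
clock: 31.15
position: [516.5, 179.0, 207.1]
eef_rot: [3.138, -0.002, 1.708]
wrist_force: [0.3, -0.1, -0.9]
gripper_width: 85.6
clock: 32.15
position: [571.4, -201.9, 203.9]
eef_rot: [-3.14, -0.0, 1.645]
wrist_force: [-0.7, 0.9, 1.3]
gripper_width: 85.6
clock: 32.32
position: [570.8, -203.0, 203.9]
eef_rot: [-3.139, 0.001, 1.641]
wrist_force: [-1.4, 0.5, 0.3]
gripper_width: 85.5
bed 4967 [546.9 272. ] [170.4 329.1] ang 7.72 z 30.0 129.0
low plate 280 [565.8 131.8] [170.2  44.1] ang 7.86 z 62.0 79.0
pair1 343 [580.9 210. ] [158.1  67.5] ang 65.83 z 83.0 107.0
pair0+ 333 [500.6 278.6] [39.7 79.5] ang 7.69 z 82.0 108.0
pair0- 314 [514.  180.3] [40.1 75. ] ang 6.7 z 82.0 106.0
guard 1200 [565.7 -34.8] [180.9  70.2] ang 4.1 z 20.0 102.0
panel 73 [562.5  -3.2] [108.8   6.1] ang 4.36 z 82.0 102.0
[ 571.24058146 -200.99482491  203.99685176] [-3.13935023e+00 -1.43005442e-04  1.64364383e+00]
```

View pics/t4.png

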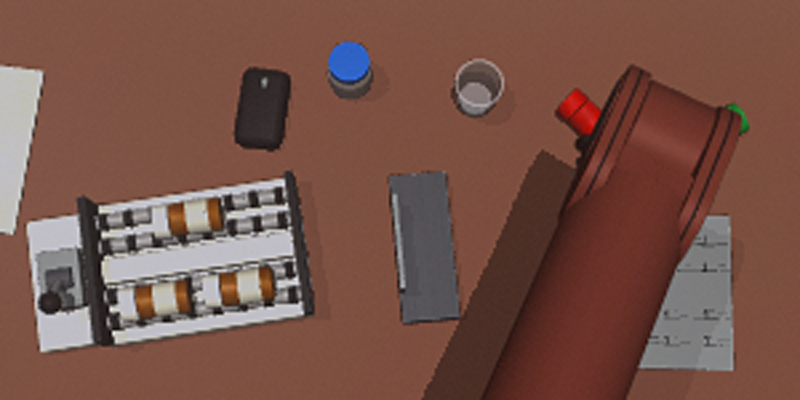

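All three bottles are down in their pairs, at crop (195,215), (165,300) and (245,287). The guard hasn't moved yet. Going behind it.

```bash
python3 -m creep '[0.8,1,25,0,0,0,0,0.8,1,25,0,0,0,0,0.8,1,25,0,0,0,0,0.8,0,0,-28,0,0,0,0.8,0,0,-28,0,0,0,0.8,0,0,-28,0,0,0,0.8,0,0,-28,0,0,0,0.8,0,0,-28,0,0,0,0.8,0,0,-28,0,0,0,0.8,0,0,-15,0,0,0,0.8,0,0,-13,0,0,0]'; python3 -m creep '[0.8,0,0,0,0,0,0,0.8,0,0,0,0,0,0]'
```

```text
clock: 33.28
position: [573.7, -123.4, 7.0]
eef_rot: [-3.139, -0.001, 1.648]
wrist_force: [-0.0, 0.2, 0.6]
gripper_width: 68.2
clock: 33.45
position: [574.8, -124.7, 9.2]
eef_rot: [-3.141, -0.0, 1.646]
wrist_force: [0.8, -0.4, 0.4]
gripper_width: 68.3
```

```bash
python3 -m creep '[0.8,-0.7,10,-2,0,0,0,0.8,-0.7,10,-1,0,0,0,0.8,-0.4,6,0,0,0,0,0.8,-0.2,3,0,0,0,0,0.8,0,0,0,0,0,0,0.8,0,0,0,0,0,0]'; python3 -m creep '[0.8,-0.2,3,0,0,0,0,0.8,-0.2,3,0,0,0,0,0.8,0,0,0,0,0,0,0.8,0,0,0,0,0,0]'; python3 -m creep '[0.8,-0.2,3,0,0,0,0,0.8,-0.2,3,0,0,0,0,0.8,0,0,0,0,0,0,0.8,0,0,0,0,0,0]'
```

```text
clock: 33.95
position: [573.2, -96.2, 6.8]
eef_rot: [3.141, -0.0, 1.646]
wrist_force: [-0.4, -0.8, -0.3]
gripper_width: 68.6
clock: 34.28
position: [572.6, -90.5, 6.4]
eef_rot: [-3.142, -0.0, 1.645]
wrist_force: [-0.1, -0.3, -0.4]
gripper_width: 68.3
clock: 34.62
position: [572.2, -84.3, 6.4]
eef_rot: [-3.142, -0.0, 1.646]
wrist_force: [-0.2, -0.6, -0.2]
gripper_width: 68.4
```

```bash
python3 -m creep '[0.8,0,3,0,0,0,0,0.8,0,3,0,0,0,0,0.8,0,0,0,0,0,0]'; python3 -m creep '[0.8,0.3,3,0,0,0,0.0017,0.8,0.3,3,0,0,0,0.0017,0.8,0.3,3,0,0,0,0.0017,0.8,0.3,3,0,0,0,0.0017,0.8,0.3,3,0,0,0,0.0017,0.8,0.3,3,0,0,0,0.0017]'; python3 -m creep '[0.8,0.3,3,0,0,0,0.0017,0.8,0.3,3,0,0,0,0.0017,0.8,0.3,3,0,0,0,0.0017,0.8,0.3,3,0,0,0,0.0017,0.8,0.3,3,0,0,0,0.0017,0.8,0.3,3,0,0,0,0.0017,0.8,0.3,3,0,0,0,0.0017,0.8,0.3,3,0,0,0,0.0017,0.8,0,0,0,0,0,0]'
python3 - <<'E'
from h import *; from m import *
c=camera("top"); W=pts(c)
Q=W[170:262,298:375].reshape(-1,3); q=Q[(Q[:,2]>15)&(Q[:,2]<104)&(Q[:,1]<98)]
rect(q,"guard+"); p=Q[(Q[:,2]>82)&(Q[:,2]<104)&(Q[:,1]<98)]; rect(p,"panel")
cv2.imwrite("pics/t5.png",cv2.resize(c["pixels"][120:270,180:480],(800,400),interpolation=cv2.INTER_CUBIC))
E
```

```text
clock: 34.87
position: [572.2, -78.8, 6.5]
eef_rot: [-3.142, 0.001, 1.645]
wrist_force: [-0.3, -2.3, 0.7]
gripper_width: 68.4
clock: 35.37
position: [574.0, -60.4, 6.4]
eef_rot: [-3.142, 0.0, 1.656]
wrist_force: [-0.4, -4.9, 0.2]
gripper_width: 68.0
clock: 36.12
position: [576.5, -35.7, 6.4]
eef_rot: [-3.142, -0.0, 1.67]
wrist_force: [0.9, -2.0, 1.1]
gripper_width: 68.7
guard+ 225 [603.9  45.7] [ 37.1 118.6] ang 76.3 z 20.0 104.0
panel 49 [581.4  44.3] [78.   5.8] ang 5.47 z 90.0 104.0
```

View pics/t5.png

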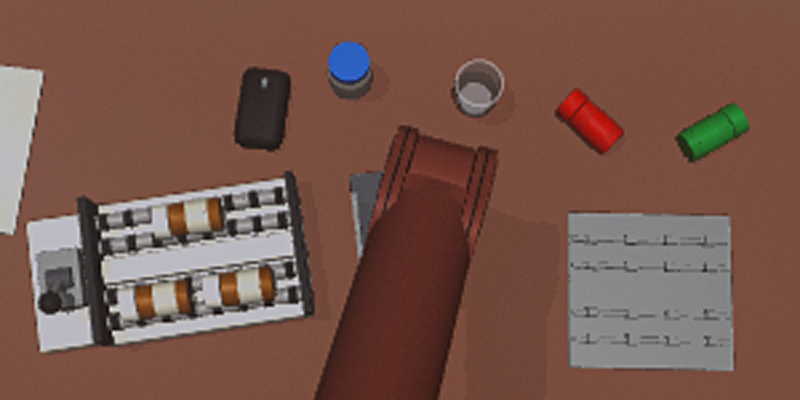

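Guard at about (568.6, 11), yaw 0.098, so it is following as planned. Another 54 mm, then back off for a clear look.

```bash
python3 -m creep '[0.8,0.32,3,0,0,0,0.002,0.8,0.32,3,0,0,0,0.002,0.8,0.32,3,0,0,0,0.002,0.8,0.32,3,0,0,0,0.002,0.8,0.32,3,0,0,0,0.002,0.8,0.32,3,0,0,0,0.002,0.8,0.32,3,0,0,0,0.002,0.8,0.32,3,0,0,0,0.002,0.8,0.32,3,0,0,0,0.002,0.8,0.32,3,0,0,0,0.002,0.8,0.32,3,0,0,0,0.002,0.8,0.32,3,0,0,0,0.002]'; python3 -m creep '[0.8,0.32,3,0,0,0,0.002,0.8,0.32,3,0,0,0,0.002,0.8,0.32,3,0,0,0,0.002,0.8,0.32,3,0,0,0,0.002,0.8,0.32,3,0,0,0,0.002,0.8,0.32,3,0,0,0,0.002,0.8,0,0,0,0,0,0,0.8,0,0,0,0,0,0]'; python3 -m creep '[0.8,2,-15,0,0,0,0,0.8,3,-25,0,0,0,0,0.8,4,-30,10,0,0,0,0.8,4,-30,30,0,0,0,0.8,0,-30,30,0,0,0,0.8,0,-30,30,0,0,0,0.8,0,-30,20,0,0,0,0.8,0,-10,0,0,0,0,0.8,0,0,0,0,0,0]'
cat > g.py <<'E'
from h import *; from m import *
c=camera("top"); W=pts(c)
Q=W[165:265,180:375].reshape(-1,3); bed=np.array([552.1,233.5]); a=.135
def tobed(P): d=P[:,:2]-bed; return np.c_[d@[np.cos(a),np.sin(a)],d@[-np.sin(a),np.cos(a)],P[:,2]]
B=tobed(Q)
q=B[(B[:,2]>14)&(B[:,2]<40)&(B[:,1]<-129)];rect(q,"foot bedframe")
p=B[(B[:,2]>82)&(B[:,2]<110)&(B[:,1]<-119)&(abs(B[:,0])<100)]; rect(p,"panel bedframe")
b=B[(B[:,2]>64)&(B[:,2]<78)&(B[:,1]<-112)&(B[:,1]>-131)]; rect(b,"lowplate bedframe")
cv2.imwrite("pics/g%d.png"%(read_state()["clock"]*10),cv2.resize(c["pixels"][160:270,180:400],(800,400),interpolation=cv2.INTER_CUBIC))
E
python3 g.py; ls pics
```

```text
clock: 37.17
position: [580.1, -0.9, 6.4]
eef_rot: [-3.141, 0.0, 1.693]
wrist_force: [-0.8, -5.6, 1.9]
gripper_width: 68.5
clock: 37.83
position: [582.1, 17.8, 6.4]
eef_rot: [-3.142, -0.0, 1.705]
wrist_force: [0.1, -2.8, 1.8]
gripper_width: 68.5
clock: 38.58
position: [595.2, -184.1, 126.1]
eef_rot: [3.139, 0.001, 1.701]
wrist_force: [0.2, -0.2, -0.3]
gripper_width: 68.3
foot bedframe 1132 [  -2.8 -170.7] [179.8  69.7] ang 0.05 z 17.0 40.0
panel bedframe 74 [  -3.4 -138.7] [  5.9 106.6] ang 89.96 z 84.0 104.0
lowplate bedframe 172 [   0.6 -118.5] [168.2  12.1] ang 0.06 z 64.0 76.0
crop0.png
g386.png
s1.png
s2.png
s3.png
side0.png
t1.png
t2.png
t3.png
t4.png
t5.png
top0.png
```

Foot is parallel to the bed (0.05°), about 3 mm to -x, with an 11 mm gap. Returning for the final push with a slight +x component.

```bash
python3 -m creep '[0.8,0,10,0,0,0,0,0.8,0,30,-20,0,0,0,0.8,0,30,-30,0,0,0,0.8,0,30,-30,0,0,0,0.8,-4,30,-30,0,0,0,0.8,-4,30,-10,0,0,0,0.8,-3,25,0,0,0,0,0.8,-2,10,0,0,0,0,0.8,0,0,0,0,0,0,0.8,0,0,0,0,0,0]'; python3 -m creep '[0.8,0,2.5,0,0,0,0,0.8,0,2.5,0,0,0,0,0.8,0,0,0,0,0,0]'; python3 -m creep '[0.8,0.4,2,0,0,0,0,0.8,0.4,2,0,0,0,0,0.8,0.4,2,0,0,0,0,0.8,0.4,2,0,0,0,0,0.8,0,0,0,0,0,0]'; python3 -m creep '[0.8,0.3,1.5,0,0,0,0,0.8,0,0,0,0,0,0]'; python3 -m creep '[0.8,0.3,1.5,0,0,0,0,0.8,0,0,0,0,0,0]'
```

```text
clock: 39.47
position: [581.8, 13.8, 6.2]
eef_rot: [-3.141, -0.0, 1.708]
wrist_force: [-0.1, -0.2, 0.1]
gripper_width: 68.3
clock: 39.72
position: [582.4, 16.9, 6.7]
eef_rot: [3.141, -0.0, 1.704]
wrist_force: [0.2, 1.3, -0.7]
gripper_width: 68.3
clock: 40.13
position: [583.6, 24.2, 6.5]
eef_rot: [-3.141, 0.001, 1.704]
wrist_force: [-1.7, -4.1, 2.6]
gripper_width: 68.5
clock: 40.3
position: [583.9, 25.6, 6.5]
eef_rot: [-3.141, 0.001, 1.704]
wrist_force: [-1.6, -5.1, 2.2]
gripper_width: 68.5
clock: 40.47
position: [584.2, 27.1, 6.5]
eef_rot: [-3.141, 0.001, 1.704]
wrist_force: [-1.0, -4.2, 1.1]
gripper_width: 68.7
```

```bash
python3 -m creep '[0.8,0.2,1,0,0,0,0,0.8,0,0,0,0,0,0]'; python3 -m creep '[0.8,0,1,0,0,0,0,0.8,0,0,0,0,0,0]';python3 -m creep '[0.8,0,1,0,0,0,0,0.8,0,0,0,0,0,0]'
```

```text
clock: 40.63
position: [584.5, 28.0, 6.5]
eef_rot: [-3.141, 0.001, 1.704]
wrist_force: [-0.9, -5.3, 2.0]
gripper_width: 68.4
clock: 40.8
position: [584.5, 29.1, 6.5]
eef_rot: [-3.141, 0.001, 1.704]
wrist_force: [-0.5, -4.9, 1.3]
gripper_width: 68.2
clock: 40.97
position: [584.7, 29.3, 6.5]
eef_rot: [3.142, 0.002, 1.704]
wrist_force: [0.1, -7.1, 1.9]
gripper_width: 68.2
```

```bash
python3 -m creep '[0.8,0,1.5,0,0,0,0,0.8,0,0,0,0,0,0]';python3 -m creep '[0.8,0,2,0,0,0,0,0.8,0,0,0,0,0,0,0.8,0,0,0,0,0,0]'; python3 -m creep '[0.8,0,-6,0,0,0,0,0.8,1,-15,0,0,0,0,0.8,3,-25,0,0,0,0,0.8,4,-30,10,0,0,0,0.8,4,-30,30,0,0,0,0.8,0,-30,30,0,0,0,0.8,0,-30,30,0,0,0,0.8,0,-30,20,0,0,0,0.8,0,-10,0,0,0,0,0.8,0,0,0,0,0,0]'
python3 g.py; ls pics|grep g4
```

```text
clock: 41.13
position: [584.6, 29.3, 6.5]
eef_rot: [-3.141, 0.004, 1.703]
wrist_force: [-0.4, -11.3, 0.9]
gripper_width: 68.3
clock: 41.38
position: [584.7, 29.2, 6.5]
eef_rot: [-3.141, 0.006, 1.702]
wrist_force: [-0.3, -17.8, 2.1]
gripper_width: 68.3
clock: 42.22
position: [596.7, -173.2, 126.3]
eef_rot: [3.139, 0.002, 1.7]
wrist_force: [-0.3, 0.1, -1.3]
gripper_width: 68.3
foot bedframe 1112 [   0.3 -161.9] [180.1  65.2] ang 0.13 z 16.0 39.0
panel bedframe 74 [  -0.4 -127.8] [109.    6.1] ang 0.36 z 83.0 101.0
lowplate bedframe 170 [   0.5 -121.6] [166.8  18. ] ang 0.26 z 64.0 78.0
g422.png
```

Guard is flush and centred (0.3 vs 0.5 mm, 0.1–0.4°). Now the lever to run.

```bash
python3 -m creep '[1,0,0,27,0,0,0,1,0,0,27,0,0,0,1,0,0,27,0,0,0,1,-5.4,31.7,0,0,0,0,1,-5.4,31.7,0,0,0,0,1,-5.4,31.7,0,0,0,0,1,-5.4,31.7,0,0,0,0,1,-5.4,31.7,0,0,0,0,1,-5.4,31.7,0,0,0,0,1,-5.4,31.7,0,0,0,0,1,-5.4,31.7,0,0,0,0]'; python3 -m creep '[1,-5.4,31.7,0,0,0,0,1,-5.4,31.7,0,0,0,0,1,-5.4,31.7,0,0,0,0,1,-5.4,31.7,0,0,0,0,1,-5.4,31.7,0,0,0,0,1,-5.4,31.7,0,0,0,0,1,-5.4,31.7,0,0,0,0,1,-5.4,31.7,0,0,0,0,1,-5.4,31.7,0,0,0,0,1,-5.4,31.7,0,0,0,0,1,0,0,0,0,0,0,1,0,0,0,0,0,0]';python3 -m creep '[1,0,0,0,0,0,0,1,0,0,0,0,0,0,1,0,0,0,0,0,0]'
```

```text
clock: 43.18
position: [551.6, 88.2, 204.5]
eef_rot: [-3.14, -0.001, 1.708]
wrist_force: [0.4, 0.5, -0.5]
gripper_width: 85.5
clock: 44.18
position: [495.8, 405.1, 203.6]
eef_rot: [-3.139, 0.001, 1.712]
wrist_force: [0.5, 0.1, 0.9]
gripper_width: 85.6
clock: 44.43
position: [499.4, 400.3, 205.6]
eef_rot: [-3.141, 0.0, 1.704]
wrist_force: [0.5, -0.4, -0.3]
gripper_width: 85.3
```

View pics/g422.png

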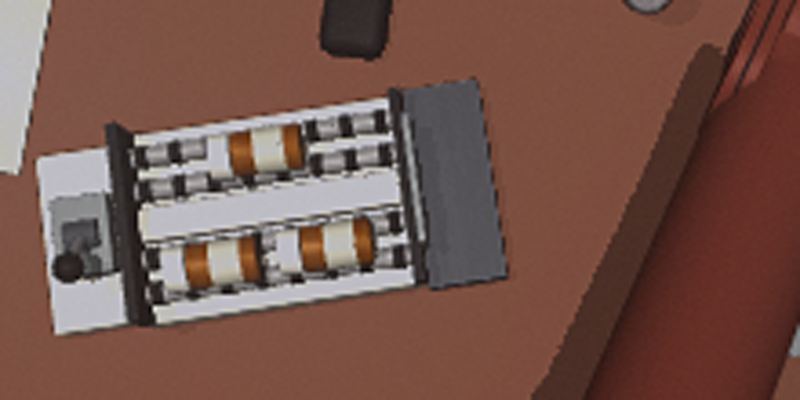

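The guard stands flush on the bed's open end at (455,185); the bottles are in place and the lever is back at (68,265). Lowering over the ball.

```bash
python3 -m creep '[1,0.5,-3,-28,0,0,0,1,0,0,-28,0,0,0,1,0,0,-28,0,0,0,1,0,0,-20,0,0,0,1,0,0,-14,0,0,0,1,0,0,0,0,0,0,0.6,0,0,0,0,0,0,0.6,0,0,0,0,0,0,0.6,0,0,0,0,0,0,0.6,0,0,0,0,0,0]'; python3 -m creep '[0.6,9.9,1.36,0,0,0,0,0.6,9.9,1.36,0,0,0,0,0.6,9.9,1.36,0,0,0,0,0.6,9.9,1.36,0,0,0,0,0.6,9.9,1.36,0,0,0,0,0.6,9.9,1.36,0,0,0,0,0.6,9.9,1.36,0,0,0,0,0.6,4,0.5,0,0,0,0,0.6,0,0,0,0,0,0,0.6,0,0,0,0,0,0]'; python3 -m creep '[0.6,4,0.5,0,0,0,0,0.6,0,0,0,0,0,0,0.6,0,0,0,0,0,0]';  python3 -m creep '[0.6,4,0.5,0,0,0,0,0.6,0,0,0,0,0,0,0.6,0,0,0,0,0,0]'
```

```text
clock: 45.27
position: [500.4, 398.7, 89.1]
eef_rot: [3.14, -0.001, 1.705]
wrist_force: [0.3, -0.8, -0.1]
gripper_width: 51.2
clock: 46.1
position: [572.8, 407.9, 86.9]
eef_rot: [-3.139, 0.001, 1.705]
wrist_force: [-3.6, -1.0, 0.3]
gripper_width: 51.6
clock: 46.35
position: [573.7, 408.1, 86.3]
eef_rot: [-3.134, 0.002, 1.706]
wrist_force: [-14.7, -5.1, 4.4]
gripper_width: 51.1
clock: 46.6
position: [574.4, 408.4, 85.8]
eef_rot: [-3.127, 0.003, 1.707]
wrist_force: [-26.6, -8.7, 11.5]
gripper_width: 51.5
```

Lever is against the run stop. Backing off and retreating for a last look.

```bash
python3 -m creep '[0.6,-7,-1,0,0,0,0,0.6,-9,-1.2,0,0,0,0,0.6,0,0,0,0,0,0,0.8,0,0,20,0,0,0,1,0,0,30,0,0,0,1,0,0,35,0,0,0,1,0,0,35,0,0,0,1,-20,30,0,0,0,0,1,-25,30,0,0,0,0,1,-25,30,0,0,0,0,1,-25,30,0,0,0,0,1,-25,20,0,0,0,0]';python3 -m creep '[1,-25,10,0,0,0,0,1,-25,10,0,0,0,0,1,-25,0,0,0,0,0,1,0,0,0,0,0,0,1,0,0,0,0,0,0]'
python3 g.py
python3 - <<'E'
from h import *
c=camera("top"); cv2.imwrite("pics/f.png",cv2.resize(c["pixels"][120:270,180:480],(800,400),interpolation=cv2.INTER_CUBIC)); W=pts(c)
q=W[190:235,180:214].reshape(-1,3); q=q[q[:,2]>108]; d=q[:,:2]-[552.1,233.5]; d=d[(d@[-.1346,.991])>140]; print("ball bed x",(d@[.991,.1346]).mean(),len(d))
E
```

```text
clock: 47.6
position: [443.4, 550.2, 207.7]
eef_rot: [3.141, -0.002, 1.707]
wrist_force: [-0.3, 1.0, -0.5]
gripper_width: 85.1
clock: 48.02
position: [368.9, 568.2, 208.1]
eef_rot: [3.141, -0.001, 1.708]
wrist_force: [0.7, 0.2, 0.3]
gripper_width: 85.7
foot bedframe 1114 [   0.7 -161.8] [180.7  65.2] ang 0.06 z 16.0 40.0
panel bedframe 74 [   0.7 -127.8] [109.6   6. ] ang 0.15 z 84.0 105.0
lowplate bedframe 160 [   1.1 -121.9] [168.4  18.2] ang 0.7 z 64.0 78.0
ball bed x 32.055527452080554 59
```

View pics/f.png

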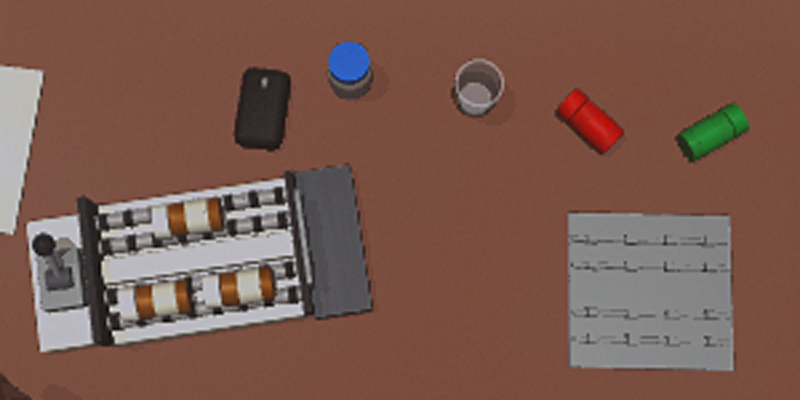

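The ball leans to run at (42,245), guard flush, bottles in place, tray empty, bystanders and look-alikes unmoved. Handing in.

```bash
python3 -c "
from rig import sign_off
print(sign_off())"
```

```text
the job is handed in; nothing more can be done
None
```

The job is done and handed in at about 48 s on the robot's clock, in the order asked; sign-off reports no verdict.

- **Lever to stop:** I pulled it back until it met its stop, and the top view showed it leaning back.
- **Bottles:** The tray held three. I laid one in the middle of pair1 and two end to end in pair0. Each was lowered until it touched the rollers, pressing with about 15 N at most, and only then released. The last picture shows all three lying along the rollers and the tray empty.
- **Guard:** I pushed it low on the foot with both fingers to the bed's open end. The last measurement puts it centred within about 1 mm and flush. It measured 0.1–0.2° from the bed axis. I saw no sign of it being knocked.
- **Lever to run:** I threw it over to its stop. The ball measured at bed x = +32 mm, and full over is about +33.6 mm.

The jar, beaker, mouse and the red and green look-alikes were still in place in the last picture. No check failed. One disagreement was that camera positions were about 2–3 mm off the arm's, which I allowed for. The other was that the bed's low end plate read 0.7° in the final measurement, against 0.1–0.3° before. I put that down to the guard panel partly covering it.

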